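# Park the curing lamp on its finned cooling dock

## Robot

A 7-joint arm with a two-finger parallel gripper is mounted at the origin on the work surface; the furniture and walls round the work are solid. World frame = base frame: x ahead of the robot, y to its left, z up, the work surface at z = 0. Lengths are in m, angles in rad, forces in N, time in s.
With the tool pointing down it reaches from about 0.4 to 0.85 m from the base axis. Payload 4.5 kg.
Tool frame: the origin (TCP) lies midway between the tips of the shut fingers; the grasp point (between the pads) lies ctrl.pinch_z behind it (ctrl.pinch_z is the distance from the TCP to the grasp point, in m); z points along the fingers, y is the line along which they close (so a half turn about z gives the same grasp; the last joint's range is limited). The gripper opens to 88 mm and grips with 3 to 60 N. Pads are 18 mm wide; open, the fingers measure 123 mm over their backs; the gripper's body (75 mm by 187 mm) begins 45 mm behind the grasp point.
Start: joints at [-1.303, 0.689, -0.195, 1.565, 0.157, 0.902, -0.215], TCP at [0.145, 0.608, 0.239] pointing down, gripper open.
Joint ranges: [-3.01, 3.01], [-0.46, 2.08], [-1.47, 1.51], [0.13, 2.56], [-1, 4.14], [0.04, 2.09], [-2.66, 2.66]. Speed limits (rad/s): [2.57, 2.57, 3.14, 3.14, 3.14, 3.14, 3.14].

## Interface

Orientations are given as a unit quaternion [x, y, z, w].
In Python, from station import ctrl gives the robot as it stands. The module is installed in compiled form; this text tells all that it offers.
- The arm moves only by the shell command python3 -m handwheel 'ROWS' [OPENING] [FORCE]. ROWS is JSON, one flat list of numbers, 6 for each row, row after row: the shift along the tool's x, y, z in m, then the turn, a rotation vector about the tool's x, y, z in rad. A call has 1 to 8 rows; each row is the pose to reach, as a shift and turn from the pose commanded when the call began, along the tool's axes at that moment; what a row does not reach only later rows make up. A row lasts 1/8 s, in which the tool goes at most 62.5 mm and 10.7 degrees, less where a joint would pass 70% of its speed; a pose out of reach is approached as far as the arm can. A call with a gripper value outside its range is refused whole. OPENING is the opening, from 0 (shut) to 1 (fully open), set as the call begins (- or left out, the last holds). The fingers move at their own pace and stop on an object; FORCE is the grip in N (left out, the last holds). Time passes only in rows, so rows that repeat a pose let the fingers close. It gives the time, the measured TCP pose, the force, the opening and the grip force at its end, in the units of the state.
- ctrl.get_obs(): the state, without advancing time (a new reading comes with each control period).
- ctrl.get_image(name): name is "scene" or "top" or "wrist"; returns a dict with "color" (420x560x3 uint8, red, green, blue), "camera_matrix" (3x3 intrinsics, pixels), "world_to_cam" (4x4, takes a point from world to camera coordinates); the wrist camera has in their place "tool_from_camera" (4x4, takes a point from camera to tool coordinates, whose origin is the TCP and whose axes are the flange's). Camera axes: x right, y down, z forward; pixel columns grow to the right and rows downward; lengths in m; the calibration is good to about 2 mm. A picture is of the moment at which its call begins: read the wrist's pose just before it. There is no depth.
- ctrl.sign_off(): hands the job in; it is judged then, once.
The state is a dict: "t": time; "joint_positions": joint angles; "qvel": joint speeds; "effort": joint torques, N m; "tcp_pos": TCP position; "tcp_rot": TCP orientation; "wrist_force": force on the tool from outside, world axes, zero at the start; "wrist_torque": the same for the moment, N m; "grip_width": finger opening in m; "gripper_force": force on a finger pad.
Only numpy, scipy, OpenCV 4.12 (cv2) and the standard library are available. Lean on these libraries where they do the work, as an engineer would, in place of code of your own. Each camera call takes 0.05 s, during which the arm holds its last target. There are 200 camera calls.

## Task

The curing lamp head was left lying on its lens with its cooling fins up. Take away the bottle that stands on the cooling dock and stand it upright on the table clear of the dock, then turn the lamp head over and lower it gently onto the dock, fins down and centred, so that the dock's three fins slide into the three gaps between the lamp's four fins, all the way down, with the ends of the fins about flush (either way round). Leave the cup, the tape roll and the marker where they are.

Things in the scene. Friction and masses are not known exactly. Their poses are not given: they have to be found in the camera images.
- lamp: loose lamp head, 72 (own x) x 53 (own y) x 46 (own z) mm, about 220 g: black plastic housing 12 mm thick with a flat lens face, and four parallel aluminium fins on its other face. Origin: centre of the lens face; z points from lens to fin tips: up at the start, when it lies on its lens; it must end pointing down. Symmetrical under a half turn about z. Also stands steadily on an end face (53 x 46), 72 tall.
- lamp_fin_tips (a point): point midway between the lamp's fin tips, at z = 46 mm in the lamp's frame; axes as the lamp's. The four fins are 72 long (along x), 5 thick, 34 high, centred at y = -24, -8, 8, 24 mm: three open gaps of 11 mm. The outer fins' outer faces are flush with the housing's sides, 53 mm apart: grip there. Centre of mass at about z = 18 mm.
- dock: cooling dock, fixed to the table: black base plate 96 (own x) x 80 (own y) x 10 mm thick with three upright aluminium fins, each 72 long (along x), 4 thick, 32 high, centred at y = -16, 0, 16 mm; fin tops 42 mm above the table. Origin: centre of its underside, on the table; z up.
- dock_floor (a point): centre of the top of the dock's base plate, 10 mm above the table; axes as the dock's. When the lamp is home its fin tips rest on this plate, with 3.5 mm of play to each side of the dock's fins, and its lens face is up, 56 mm above the table.
- bottle: loose dark round bottle, 45 mm in diameter up to 125 mm, then a 34 mm cap up to 163 mm; about 200 g. Stands at the start on the dock's fin tops. Origin: centre of its underside; z up along the bottle. Free table to put it on: in front of the dock and to its right (about x 0.41, y -0.10); a fixed red bin, 110 mm high, stands beyond that, its nearest corner at about x 0.47, y -0.11.
- cup: clear drinking cup, 81 mm wide and 91 mm high, standing; a bystander. Origin: centre of its underside.
- tape: roll of pale tape lying flat, 98 mm wide and 52 mm high; a bystander. Origin: centre of its underside.
- marker: dark marker pen, 150 mm long and about 23 mm thick, lying; a bystander. Origin: near the middle of its underside; x along the pen. The table between lamp and dock, and just beyond, is free.
Things that resemble listed ones, but are neither listed nor needed, are in the scene too. Of the things like the bottle, leave any that is orange; of the rest the smaller one is meant. What is shaped like the dock but purple is not meant.

How it is judged:
By the outcome, as a careful person would: the job done as asked, in the order asked, and still so for the second after the job is handed in, with the robot touching nothing.
It also fails if it takes over 70 s, if anything falls off the work surface, if the arm or the gripper's body presses on something with over 40 N, if the wrist force passes 120 N, or if a joint passes its speed limit or range.

## Working session

There is one attempt and no reset: what is moved stays moved. The work goes in short steps, Python scripts to look and compute and a shell command to move; the robot and the scene stay as the last step left them, time stands still between calls to the robot, and variables do not carry over. Pictures are saved under pics/ and viewed, at most 10 in all, crops included, and the job is handed in when it is done.

```bash
mkdir -p pics; cat > h.py <<'E'
import numpy as np, cv2
from station import ctrl
from scipy.spatial.transform import Rotation as R
def cam(name):
    o=ctrl.get_obs(); im=ctrl.get_image(name)
    K=np.array(im["camera_matrix"])
    if name=="wrist":
        T=np.eye(4); T[:3,:3]=R.from_quat(o["tcp_rot"]).as_matrix(); T[:3,3]=o["tcp_pos"]
        c2w=T@np.array(im["tool_from_camera"])
    else: c2w=np.linalg.inv(np.array(im["world_to_cam"]))
    return im["color"],K,c2w
def ray(K,c2w,px,z):
    d=c2w[:3,:3]@np.linalg.solve(K,[px[0],px[1],1]); o=c2w[:3,3]
    return o+d*(z-o[2])/d[2]
def proj(K,c2w,p):
    q=np.linalg.inv(c2w)@np.r_[p,1]; q=K@q[:3]; return q[:2]/q[2]
def save(n,c): cv2.imwrite("pics/"+n+".png",c[:,:,::-1])
E
python3 - <<'E'
from h import *
print(ctrl.pinch_z); o=ctrl.get_obs(); print(o["t"],o["tcp_pos"],o["tcp_rot"],o["grip_width"])
a=[]
for n in("top","scene"):
    c,K,M=cam(n); save(n,c); np.savez(n,c=c,K=K,M=M); print(n,K.tolist(),M[:3,3],M[:3,2])
E
```

```text
0.0187
0.0 [0.14471543 0.60736617 0.23790867] [ 1.16613306e-01  9.93176972e-01 -9.15124997e-04 -2.96718206e-05] 0.08802892792579634
top [[433.77518821140234, 0.0, 279.2307301366088], [0.0, 433.77518821140234, 197.1964796758743], [0.0, 0.0, 1.0]] [0.16281788 0.09077002 1.37777088] [ 0.18640697 -0.01609337 -0.9823408 ]
scene [[484.57426508537355, 0.0, 275.1214317272677], [0.0, 484.57426508537355, 212.07314017914112], [0.0, 0.0, 1.0]] [-0.39665584  1.16426046  0.82946834] [ 0.53931101 -0.68709137 -0.48687686]
```

View pics/top.png

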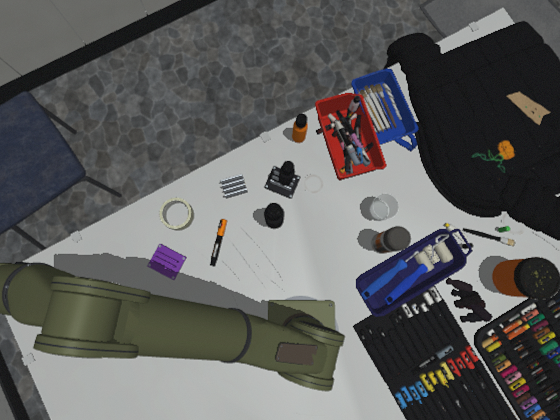

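View pics/scene.png

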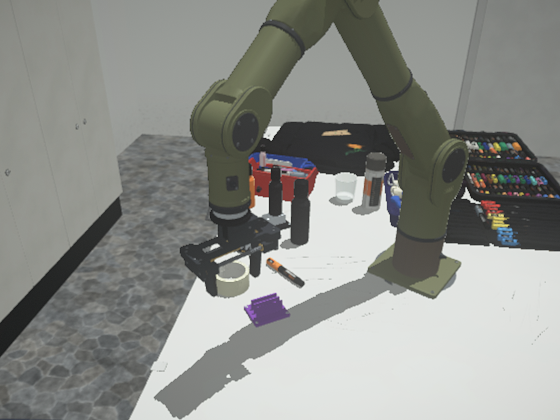

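Top view: the lamp with its four light fins is at (233,186). The dock (black plate with fins) is at (283,180), with a dark bottle on it at (287,170). Look-alikes for the bottle are the larger dark bottle at (274,215), the orange one at (300,128) and a grey-capped jar at (392,240). The purple look-alike dock is at (167,261). I choose the bottle at (287,170), and will check it in one crop.

```bash
python3 - <<'E'
from h import *
d=np.load("top.npz");c,K,M=d["c"],d["K"],d["M"]
for n,p,z in[("lamp",(233,186),.046),("dock",(283,181),.01),("capbottle",(287,167),.205),("bigb",(274,210),.16),("base",(303,310),0),("orange",(300,120),.12),("bincorner",(342,178),.11),("spot",(313,184),0),("cup",(378,207),.09),("tape",(177,213),.052),("marker",(218,242),.02)]:
    print(n,ray(K,M,p,z).round(3))
print("base px",proj(K,M,[0,0,0]))
s=c[100:240,200:350]; save("crop",cv2.resize(s,None,fx=5,fy=4.25*5/4.25*0.85,interpolation=cv2.INTER_CUBIC))
E
```

```text
lamp [0.449 0.214 0.046]
dock [0.476 0.057 0.01 ]
capbottle [0.471 0.051 0.205]
bigb [0.357 0.085 0.16 ]
base [ 0.071 -0.009  0.   ]
orange [0.643 0.009 0.12 ]
bincorner [ 0.465 -0.118  0.11 ]
spot [ 0.47  -0.041  0.   ]
cup [ 0.382 -0.229  0.09 ]
tape [0.36  0.383 0.052]
marker [0.275 0.258 0.02 ]
base px [299.93215671 334.02647737]
```

View pics/crop.png

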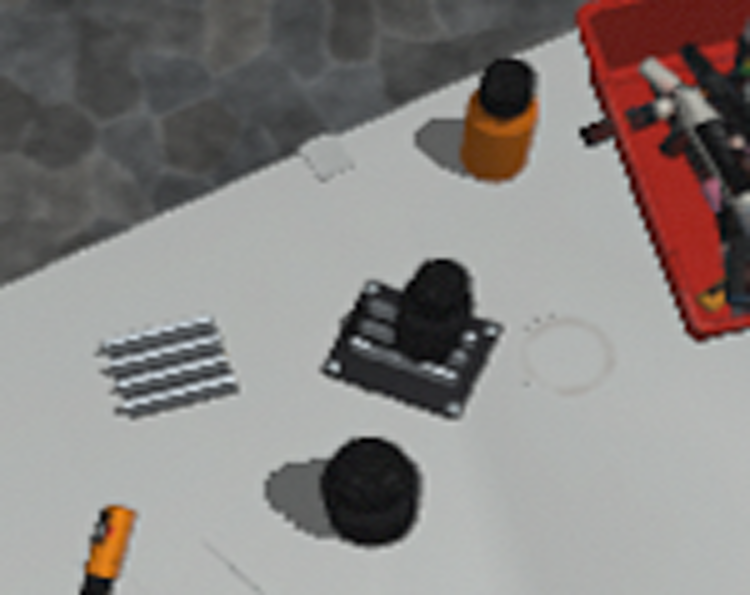

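The crop shows the smaller dark bottle standing on the grey-black dock, its cap at crop (440,275). The larger dark bottle stands in front at (370,480). The lamp's four fins run from (105,347)-(213,322) to (122,412)-(238,385). The choice is confirmed.

```bash
cat >> h.py <<'E'
def ang(v): return np.degrees(np.arctan2(v[1],v[0])).round(1)
def dlt(p,yaw_y_deg,tiltinfo=None):
    """shift/turn in tool axes to tcp p, pointing down, tool y at world angle"""
    o=ctrl.get_obs(); A=R.from_quat(o["tcp_rot"]); y=np.radians(yaw_y_deg)
    Y=np.array([np.cos(y),np.sin(y),0]); Z=np.array([0,0,-1.]); 
    B=R.from_matrix(np.c_[np.cross(Y,Z),Y,Z])
    return A.inv().apply(np.array(p)-o["tcp_pos"]).round(4),(A.inv()*B).as_rotvec().round(3)
E
python3 - <<'E'
from h import *
d=np.load("top.npz");c,K,M=d["c"],d["K"],d["M"]
f=lambda x,y,z:ray(K,M,(200+x/5-.4,100+y/4.25-.4),z)
D=[f(*p,.01) for p in[(372,286),(500,330),(452,412),(330,368)]]
L=[f(*p,.046) for p in[(105,347),(213,322),(238,385),(122,412)]]
for n,q in(("dock",D),("lamp",L)):
    print(n,np.mean(q,0).round(4),[ (np.linalg.norm(q[i]-q[i-3]).round(4),ang(q[i-3]-q[i])) for i in range(4)])
g=cv2.cvtColor(c,cv2.COLOR_RGB2GRAY)
# bottle cap top
p=f(441,268,.205);print("cap",p)
for t in(0,90,-90,170): print(t,dlt([.471,.052,.30],t))
E
```

```text
dock [0.4736 0.059  0.01  ] [(np.float64(0.0898), np.float64(-111.7)), (np.float64(0.0711), np.float64(154.4)), (np.float64(0.0855), np.float64(67.5)), (np.float64(0.0697), np.float64(-22.1))]
lamp [0.4497 0.2127 0.046 ] [(np.float64(0.0701), np.float64(-73.4)), (np.float64(0.0504), np.float64(-160.3)), (np.float64(0.0749), np.float64(106.6)), (np.float64(0.0502), np.float64(14.3))]
cap [0.48398643 0.04875144 0.205     ]
0 (array([-0.4461, -0.4649, -0.0612]), array([-1.000e-03,  1.000e-03,  1.337e+00]))
90 (array([-0.4461, -0.4649, -0.0612]), array([-0.002, -0.   , -0.234]))
-90 (array([-0.4461, -0.4649, -0.0612]), array([-0.000e+00,  2.000e-03,  2.908e+00]))
170 (array([-0.4461, -0.4649, -0.0612]), array([-1.00e-03, -1.00e-03, -1.63e+00]))
```

```bash
python3 -m handwheel '[-0.05,-0.05,-0.03,0,0,0,-0.09,-0.09,-0.06,0,0,0,-0.13,-0.13,-0.06,0,0,0,-0.17,-0.17,-0.06,0,0,0,-0.21,-0.21,-0.06,0,0,0,-0.25,-0.25,-0.06,0,0,0,-0.29,-0.3,-0.06,0,0,0,-0.29,-0.3,-0.06,0,0,0]' 1; python3 - <<'E'
from h import *
print(dlt([.478,.050,.30],76.6))
E
```

```text
t: 1.1
tcp_pos: [0.3592, 0.2436, 0.2984]
tcp_rot: [0.122, 0.993, -0.002, 0.0]
wrist_force: [0.7, 1.3, -0.0]
grip_width: 0.0882
gripper_force: 0.0
(array([-0.162 , -0.1592, -0.001 ]), array([-0.003,  0.001, -0.01 ]))
```

```bash
python3 -m handwheel '[-0.04,-0.04,0,0,0,0,-0.08,-0.08,0,0,0,0,-0.12,-0.12,0,0,0,0,-0.15,-0.15,0,0,0,0,-0.162,-0.159,0,0,0,0,-0.162,-0.159,0,0,0,0,-0.162,-0.159,0,0,0,0]'; python3 - <<'E'
from h import *
c,K,M=cam("wrist"); save("w1",c); np.savez("w1",c=c,K=K,M=M); print(M[:3,3],M[:3,:3].round(2).tolist(),K[0,0])
print(proj(K,M,[.478,.05,.205]),ctrl.get_obs()["tcp_pos"])
E
```

```text
t: 1.98
tcp_pos: [0.4773, 0.0592, 0.2986]
tcp_rot: [0.115, 0.993, 0.001, -0.0]
wrist_force: [0.1, -0.3, 0.3]
grip_width: 0.0883
gripper_force: 0.0
[0.39650099 0.07736904 0.44420788] [[0.23, 0.92, 0.31], [0.97, -0.22, -0.07], [0.0, 0.32, -0.95]] 295.928912576811
[269.9060827  216.69973005] [0.47729301 0.05899768 0.29870162]
```

View pics/w1.png

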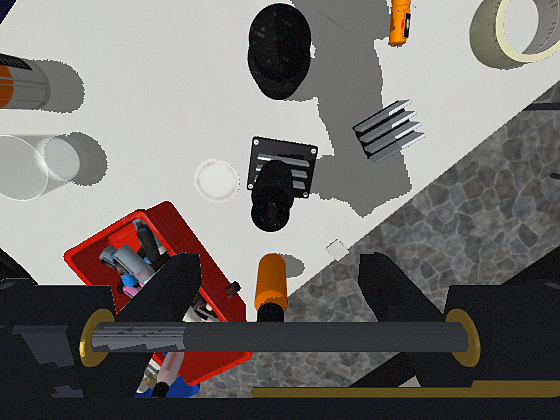

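The wrist view shows the dock plate with corners near (255,137), (319,147), (309,197) and (249,188). The bottle's cap top is a disc around (271,212), and the lamp fins are at (388,130). The fingers straddle (280,270).

```bash
python3 - <<'E'
from h import *
d=np.load("w1.npz");c,K,M=d["c"],d["K"],d["M"]
p=ray(K,M,(271,211.5),.205);print("cap",p)
# dock plate: dark/blue-grey contour; lamp metal
g=cv2.cvtColor(c,cv2.COLOR_RGB2GRAY).astype(int)
sub=np.zeros_like(g,np.uint8); sub[128:205,240:330]=(g[128:205,240:330]<130)*255
n,l,s,ct=cv2.connectedComponentsWithStats(sub); print(s[1:].tolist()[:5])
for q in[(254,136),(320,147),(248,189)]: print(q,ray(K,M,q,.01).round(4))
a,b,e=[ray(K,M,q,.01) for q in[(254,136),(320,147),(248,189)]]
print(ang(a-b),ang(a-e),np.linalg.norm(a-b),np.linalg.norm(a-e),(b+e)/2)
print(dlt([p[0],p[1],.171],76.6))
E
```

```text
cap [0.4736379 0.052032  0.205    ]
[[326, 128, 4, 12, 25], [247, 136, 83, 69, 4522], [314, 151, 1, 1, 1], [249, 186, 1, 1, 1], [251, 186, 1, 1, 1]]
(254, 136) [0.4205 0.0348 0.01  ]
(320, 147) [0.4572 0.1236 0.01  ]
(248, 189) [0.4937 0.0061 0.01  ]
-112.5 158.6 0.09610560531237303 0.07864693071270636 [0.47546555 0.0648212  0.01      ]
(array([ 0.0019, -0.0077,  0.1277]), array([ 0.001, -0.001,  0.004]))
```

```bash
python3 -m handwheel '[0.002,-0.008,0.02,0,0,0,0.002,-0.008,0.06,0,0,0,0.002,-0.008,0.095,0,0,0,0.002,-0.008,0.12,0,0,0,0.002,-0.008,0.127,0,0,0,0.002,-0.008,0.127,0,0,0]' && python3 -m handwheel '[0,0,0,0,0,0,0,0,0,0,0,0,0,0,0,0,0,0,0,0,0,0,0,0,0,0,0,0,0,0,0,0,0,0,0,0]' 0.2 25
```

```text
t: 2.78
tcp_pos: [0.4743, 0.0504, 0.172]
tcp_rot: [0.116, 0.993, 0.0, -0.0]
wrist_force: [0.1, -0.8, 0.5]
grip_width: 0.0883
gripper_force: 0.0
t: 3.52
tcp_pos: [0.4744, 0.0496, 0.1717]
tcp_rot: [0.117, 0.993, 0.0, 0.0]
wrist_force: [0.5, 0.1, 0.4]
grip_width: 0.033
gripper_force: 24.8
```

```bash
python3 -m handwheel '[0,0,-0.01,0,0,0,0,0,-0.03,0,0,0,0,0,-0.055,0,0,0,0,0,-0.07,0,0,0,0,0,-0.07,0,0,0]'; python3 - <<'E'
from h import *
print(dlt([.408,-.105,.242],76.6),dlt([.408,-.105,.1305],76.6))
E
```

```text
t: 4.15
tcp_pos: [0.4749, 0.0495, 0.2428]
tcp_rot: [0.117, 0.993, 0.0, 0.001]
wrist_force: [-0.4, 0.0, -2.2]
grip_width: 0.0329
gripper_force: 24.8
(array([ 0.0293, -0.1658,  0.0006]), array([ 0.001,  0.002, -0.   ])) (array([ 0.0295, -0.1659,  0.1121]), array([ 0.001,  0.002, -0.   ]))
```

```bash
python3 -m handwheel '[0.005,-0.025,0,0,0,0,0.012,-0.06,0,0,0,0,0.018,-0.1,0,0,0,0,0.024,-0.135,0,0,0,0,0.028,-0.158,0,0,0,0,0.029,-0.166,0,0,0,0,0.029,-0.166,0,0,0,0,0.029,-0.166,0,0,0,0]' && python3 -m handwheel '[0,0,0.02,0,0,0,0,0,0.05,0,0,0,0,0,0.08,0,0,0,0,0,0.1,0,0,0,0,0,0.107,0,0,0,0,0,0.11,0,0,0,0,0,0.111,0,0,0,0,0,0.111,0,0,0]'
```

```text
t: 5.15
tcp_pos: [0.4083, -0.1042, 0.2416]
tcp_rot: [0.116, 0.993, 0.0, 0.0]
wrist_force: [-0.3, -0.0, -1.5]
grip_width: 0.0336
gripper_force: 24.8
t: 6.15
tcp_pos: [0.4081, -0.1053, 0.1312]
tcp_rot: [0.117, 0.993, 0.0, 0.001]
wrist_force: [-0.3, -0.2, -2.2]
grip_width: 0.0335
gripper_force: 24.8
```

```bash
python3 -m handwheel '[0,0,0.001,0,0,0,0,0,0.002,0,0,0,0,0,0.002,0,0,0]' && python3 -m handwheel '[0,0,0,0,0,0,0,0,0,0,0,0,0,0,0,0,0,0,0,0,-0.01,0,0,0,0,0,-0.05,0,0,0,0,0,-0.09,0,0,0,0,0,-0.13,0,0,0,0,0,-0.13,0,0,0]' 1; python3 - <<'E'
from h import *
print(dlt([.43,.12,.262],76.6),dlt([.45,.20,.262],106))
E
```

```text
t: 6.52
tcp_pos: [0.4086, -0.1053, 0.1296]
tcp_rot: [0.117, 0.993, 0.0, 0.001]
wrist_force: [-0.8, 0.2, 8.8]
grip_width: 0.0329
gripper_force: 24.8
t: 7.52
tcp_pos: [0.4092, -0.1056, 0.2615]
tcp_rot: [0.117, 0.993, -0.0, 0.003]
wrist_force: [0.3, 0.0, -0.7]
grip_width: 0.0883
gripper_force: 0.0
(array([ 0.0322,  0.2243, -0.0006]), array([ 0.   ,  0.007, -0.   ])) (array([ 0.0313,  0.3067, -0.0006]), array([-0.001,  0.007, -0.514]))
```

```bash
cat >> h.py <<'E'
def lean(g,body_deg,a_deg,ysign=1):
    """tool pose: grasp point g, body leaning a_deg from vertical toward world heading body_deg; returns shift, turn in tool axes"""
    o=ctrl.get_obs(); A=R.from_quat(o["tcp_rot"]); b=np.radians(body_deg); a=np.radians(a_deg)
    H=np.array([np.cos(b),np.sin(b),0]); Z=-np.cos(a)*np.array([0,0,1.])-np.sin(a)*H
    Y=ysign*np.array([-np.sin(b),np.cos(b),0]); B=R.from_matrix(np.c_[np.cross(Y,Z),Y,Z])
    p=np.array(g)+Z*ctrl.pinch_z
    s=A.inv().apply(p-o["tcp_pos"]).round(4).tolist(); t=(A.inv()*B).as_rotvec()
    print("shift",s,"turn",t.round(3).tolist(),"deg",np.degrees(np.linalg.norm(t)).round(0),"tcp",p.round(4))
E
python3 - <<'E'
from h import *
d=np.load("w1.npz");c,K,M=d["c"],d["K"],d["M"]
q=[ray(K,M,p,.046) for p in[(355,128),(410,100),(425,131),(371,161)]]
print(np.mean(q,0).round(4),[(np.linalg.norm(q[i]-q[i-3]).round(4),ang(q[i-3]-q[i])) for i in range(4)])
print("edge",[ray(K,M,p,0).round(3) for p in[(318,262),(480,147),(560,90)]])
print("bigb base",ray(K,M,(279,85),0).round(3),"top",ray(K,M,(280,34),.18).round(3))
print(ctrl.get_obs()["joint_positions"])
for y in(1,-1): lean([.452,.209,.16],106.5,45,y)
E
```

```text
[0.4522 0.2123 0.046 ] [(np.float64(0.0749), np.float64(103.9)), (np.float64(0.0453), np.float64(20.1)), (np.float64(0.0771), np.float64(-72.8)), (np.float64(0.0495), np.float64(-162.9))]
edge [array([ 0.645,  0.086, -0.   ]), array([0.513, 0.355, 0.   ]), array([0.458, 0.465, 0.   ])]
bigb base [0.362 0.085 0.   ] top [0.34  0.091 0.18 ]
[ 0.30461656  0.39899816 -0.22927264  2.11517362  0.15025155  0.63560673
  1.30859398]
shift [0.0256, 0.3045, 0.1147] turn [0.809, 0.475, -1.97] deg 125.0 tcp [0.4558 0.1963 0.1468]
shift [0.0256, 0.3045, 0.1147] turn [0.414, -0.705, 0.99] deg 74.0 tcp [0.4558 0.1963 0.1468]
```

```bash
python3 -m handwheel '[0.003,0.04,-0.003,0.05,-0.088,0.124,0.006,0.08,-0.006,0.103,-0.176,0.248,0.01,0.12,-0.01,0.155,-0.264,0.371,0.013,0.16,-0.013,0.207,-0.352,0.495,0.016,0.2,-0.016,0.259,-0.44,0.619,0.02,0.24,-0.02,0.31,-0.529,0.743,0.023,0.28,-0.02,0.362,-0.617,0.866,0.026,0.304,-0.02,0.414,-0.705,0.99]'; python3 - <<'E'
from h import *
print(ctrl.get_obs()["joint_positions"].round(2))
lean([.4515,.2125,.12],106,45,-1)
E
```

```text
t: 8.52
tcp_pos: [0.4521, 0.1996, 0.2779]
tcp_rot: [0.527, 0.771, -0.216, 0.287]
wrist_force: [0.9, -1.3, -0.2]
grip_width: 0.0881
gripper_force: 0.0
[-1.18  0.71  0.49  1.84  0.41  1.02 -0.66]
shift [0.1139, 0.0084, 0.1275] turn [0.033, -0.05, 0.08] deg 6.0 tcp [0.4551 0.1998 0.1068]
```

```bash
python3 -m handwheel '[0.03,0.008,0.03,0.033,-0.05,0.08,0.06,0.008,0.065,0.033,-0.05,0.08,0.09,0.008,0.1,0.033,-0.05,0.08,0.114,0.008,0.127,0.033,-0.05,0.08,0.114,0.008,0.127,0.033,-0.05,0.08,0.114,0.008,0.127,0.033,-0.05,0.08]'; python3 - <<'E'
from h import *
print(ctrl.get_obs()["joint_positions"].round(2))
lean([.4515,.2125,.027],106,45,-1)
c,K,M=cam("wrist"); save("w2",c)
E
```

```text
t: 9.28
tcp_pos: [0.4553, 0.1972, 0.1088]
tcp_rot: [0.556, 0.738, -0.23, 0.304]
wrist_force: [0.2, -0.1, 0.3]
grip_width: 0.0881
gripper_force: 0.0
[-1.16  1.04  0.47  1.87  0.37  0.76 -0.86]
shift [0.0688, 0.0008, 0.0656] turn [-0.002, -0.003, 0.001] deg 0.0 tcp [0.4551 0.1998 0.0138]
```

View pics/w2.png

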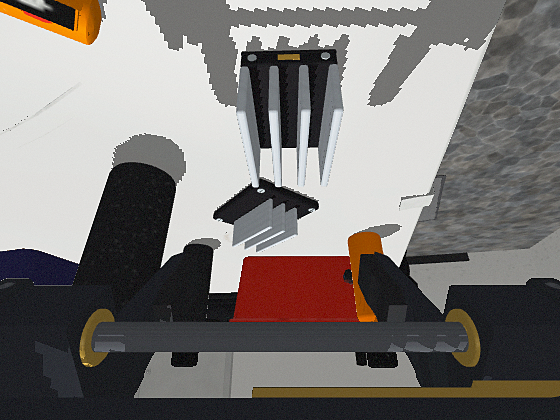

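The wrist view shows the lamp at (290,115) with its fins pointing toward the camera and the dock beyond at (265,215). The larger bottle is at left, clear of the finger. The lamp's centre column is about 290, slightly off the finger mid-line.

```bash
python3 - <<'E'
from h import *
c,K,M=cam("wrist"); o=ctrl.get_obs()
print("camz",M[:3,3].round(3),K[:2,2],K[0,0])
A=R.from_quat(o["tcp_rot"])
# predicted tip corners of lamp from estimate
C=np.array([.4515,.2125,0]);h=np.radians(106);X=np.array([np.cos(h),np.sin(h),0]);Y=np.array([-X[1],X[0],0])
for sx in(1,-1):
  for sy in(1,-1): print(sx,sy,proj(K,M,C+X*.036*sx+Y*.024*sy+[0,0,.046]).round(1))
q=[ray(K,M,p,.046) for p in[(253,185),(327,185),(337,82),(241,85)]]
print(np.mean(q,0).round(4),[x.round(3).tolist() for x in q],ang(q[3]-q[0]),ang(q[2]-q[1]))
E
```

```text
camz [0.411 0.352 0.154] [279.48002883 210.51521805] 295.928912576811
1 1 [231.9 115.2]
1 -1 [329.  115.2]
-1 1 [246.5 189.6]
-1 -1 [313.9 189.7]
[0.453 0.226 0.046] [[0.442, 0.179, 0.046], [0.491, 0.193, 0.046], [0.46, 0.273, 0.046], [0.42, 0.26, 0.046]] 105.0 111.2
```

```bash
python3 - <<'E'
from h import *
lean([.4555,.2165,.027],106,45,-1)
E
```

```text
shift [0.0707, 0.0051, 0.0644] turn [-0.001, -0.004, -0.0] deg 0.0 tcp [0.4591 0.2038 0.0138]
```

```bash
python3 -m handwheel '[0.02,0.005,0.02,0,0,0,0.04,0.005,0.037,0,0,0,0.057,0.005,0.052,0,0,0,0.067,0.005,0.061,0,0,0,0.07,0.005,0.064,0,0,0,0.07,0.005,0.064,0,0,0]' && python3 -m handwheel '[0,0,0,0,0,0,0,0,0,0,0,0,0,0,0,0,0,0,0,0,0,0,0,0,0,0,0,0,0,0]' 0.5 30; python3 - <<'E'
from h import *
lean([.4555,.2165,.027],106,45,-1)
E
```

```text
t: 10.12
tcp_pos: [0.4586, 0.2032, 0.0138]
tcp_rot: [0.556, 0.738, -0.23, 0.304]
wrist_force: [1.1, -0.2, -0.2]
grip_width: 0.0884
gripper_force: 0.0
t: 10.75
tcp_pos: [0.4585, 0.2032, 0.0133]
tcp_rot: [0.556, 0.738, -0.23, 0.304]
wrist_force: [0.8, 1.2, 1.6]
grip_width: 0.0528
gripper_force: 29.8
shift [-0.0001, 0.0007, -0.0006] turn [-0.001, -0.003, 0.001] deg 0.0 tcp [0.4591 0.2038 0.0138]
```

```bash
python3 -m handwheel '[-0.01,0,-0.01,0,0,0,-0.03,0,-0.03,0,0,0,-0.06,0,-0.06,0,0,0,-0.085,0,-0.085,0,0,0,-0.1,0,-0.1,0,0,0,-0.1,0,-0.1,0,0,0,-0.1,0,-0.1,0,0,0]'; python3 - <<'E'
from h import *
print(ctrl.get_obs()["joint_positions"].round(2))
lean([.455,.26,.17],-60,45,1)
lean([.455,.26,.17],-74,45,1)
c,K,M=cam("wrist"); save("w3",c); np.savez("w3",c=c,K=K,M=M)
E
```

```text
t: 11.62
tcp_pos: [0.4581, 0.2029, 0.1535]
tcp_rot: [0.556, 0.739, -0.231, 0.303]
wrist_force: [-0.4, -0.8, -2.1]
grip_width: 0.053
gripper_force: 29.8
[-1.16  0.96  0.48  1.85  0.37  0.85 -0.82]
shift [0.0463, 0.0095, -0.0507] turn [-0.004, 1.558, -0.271] deg 91.0 tcp [0.4484 0.2715 0.1568]
shift [0.0466, 0.0127, -0.051] turn [-0.004, 1.567, 0.0] deg 90.0 tcp [0.4514 0.2727 0.1568]
```

View pics/w3.png

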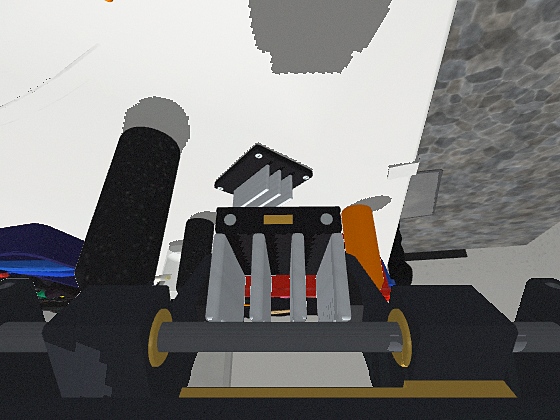

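Wrist view: the lamp is held between the fingers. The lens-side edge of its near end runs (217,207)-(340,207), and its near fin tips are around (206,320) and (345,319).

```bash
python3 - <<'E'
from h import *
from scipy.optimize import least_squares
d=np.load("w3.npz");K,M=d["K"],d["M"]
o=ctrl.get_obs();A=R.from_quat(o["tcp_rot"]).as_matrix()
g=o["tcp_pos"]-A[:,2]*ctrl.pinch_z
b=np.radians(106);X=np.array([np.cos(b),np.sin(b),0]);Y=-A[:,1];Z=np.array([0,0,1.])
P=[(36,1,0),(36,-1,0),(36,1,46),(36,-1,46)];px=np.array([(217,207),(340,207),(206,320),(345,319)])
def f(v): return np.ravel([proj(K,M,g+X*(p[0]/1e3-v[0])+Y*(.0265*p[1]+v[2])+Z*(p[2]/1e3-v[1]))-q for p,q in zip(P,px)])
r=least_squares(f,[0,.027,0]);print(r.x,r.fun.round(1))
E
```

```text
[0.00354948 0.02789386 0.00114187] [ 0.1  1.  -2.3  1.  -1.2 -1.3  3.1 -0.3]
```

```bash
python3 -m handwheel '[0.005,0.001,-0.015,0,0.16,-0.03,0.01,0.002,-0.025,0,0.32,-0.056,0.015,0.003,-0.035,0,0.48,-0.084,0.02,0.004,-0.045,0,0.64,-0.11,0.026,0.005,-0.05,0,0.8,-0.14,0.032,0.007,-0.05,0,0.96,-0.167,0.038,0.008,-0.05,0,1.12,-0.195,0.042,0.009,-0.05,0,1.28,-0.223]'; python3 - <<'E'
from h import *
print(ctrl.get_obs()["joint_positions"].round(2))
lean([.455,.26,.17],-60,45,1)
E
```

```text
t: 12.68
tcp_pos: [0.4492, 0.267, 0.1597]
tcp_rot: [0.503, 0.826, 0.117, -0.224]
wrist_force: [-0.3, 0.6, -3.6]
grip_width: 0.0529
gripper_force: 29.8
[-0.    0.82 -0.55  1.89 -0.21  0.59  0.24]
shift [0.0024, 0.0015, 0.0046] turn [-0.002, 0.273, -0.05] deg 16.0 tcp [0.4484 0.2715 0.1568]
```

```bash
python3 -m handwheel '[0.001,0.001,0.002,0,0.14,-0.025,0.002,0.001,0.004,0,0.27,-0.05,0.002,0.001,0.004,0,0.27,-0.05,0.002,0.001,0.004,0,0.27,-0.05]'; python3 - <<'E'
from h import *
print(ctrl.get_obs()["joint_positions"].round(2))
lean([.455,.26,.0405],-60,45,1)
E
```

```text
t: 13.18
tcp_pos: [0.4478, 0.272, 0.1578]
tcp_rot: [0.462, 0.802, 0.188, -0.328]
wrist_force: [0.2, 0.2, -2.4]
grip_width: 0.0528
gripper_force: 29.8
[ 0.2   0.98 -0.74  1.85 -0.27  0.66  0.43]
shift [-0.092, 0.0005, 0.0926] turn [-0.003, 0.009, 0.0] deg 1.0 tcp [0.4484 0.2715 0.0273]
```

```bash
python3 -m handwheel '[-0.025,0,0.025,0,0.009,0,-0.05,0,0.05,0,0.009,0,-0.07,0,0.07,0,0.009,0,-0.083,0,0.083,0,0.009,0,-0.087,0,0.087,0,0.009,0,-0.089,0,0.089,0,0.009,0,-0.089,0,0.089,0,0.009,0]'; python3 - <<'E'
from h import *
print(ctrl.get_obs()["joint_positions"].round(2))
lean([.455,.26,.0395],-60,45,1)
E
```

```text
t: 14.05
tcp_pos: [0.4493, 0.2708, 0.0327]
tcp_rot: [0.461, 0.8, 0.191, -0.332]
wrist_force: [-0.1, -0.5, -1.7]
grip_width: 0.053
gripper_force: 29.8
[ 0.18  1.2  -0.69  1.83 -0.21  0.51  0.52]
shift [-0.0038, -0.0005, 0.0053] turn [-0.001, -0.0, 0.001] deg 0.0 tcp [0.4484 0.2715 0.0263]
```

Creep to contact, watching force.

```bash
python3 -m handwheel '[-0.001,0,0.001,0,0,0,-0.002,0,0.002,0,0,0,-0.003,0,0.003,0,0,0,-0.003,0,0.003,0,0,0]' && python3 -m handwheel '[-0.001,0,0.001,0,0,0,-0.001,0,0.001,0,0,0]'
```

```text
t: 14.55
tcp_pos: [0.4489, 0.2704, 0.0276]
tcp_rot: [0.462, 0.8, 0.191, -0.332]
wrist_force: [-0.3, 0.6, -2.1]
grip_width: 0.0529
gripper_force: 29.8
t: 14.8
tcp_pos: [0.4489, 0.2705, 0.0262]
tcp_rot: [0.462, 0.8, 0.191, -0.332]
wrist_force: [0.1, -0.6, -1.4]
grip_width: 0.0528
gripper_force: 29.8
```

```bash
python3 -m handwheel '[-0.0007,0,0.0007,0,0,0,-0.0014,0,0.0014,0,0,0,-0.0014,0,0.0014,0,0,0]'
```

```text
t: 15.18
tcp_pos: [0.4489, 0.2705, 0.0243]
tcp_rot: [0.462, 0.8, 0.191, -0.332]
wrist_force: [-0.0, 0.1, -1.9]
grip_width: 0.0531
gripper_force: 29.8
```

```bash
python3 -m handwheel '[-0.0007,0,0.0007,0,0,0,-0.0014,0,0.0014,0,0,0,-0.0014,0,0.0014,0,0,0]';python3 -m handwheel '[-0.0007,0,0.0007,0,0,0,-0.0014,0,0.0014,0,0,0]'
```

```text
t: 15.55
tcp_pos: [0.4489, 0.2705, 0.0223]
tcp_rot: [0.462, 0.8, 0.191, -0.332]
wrist_force: [0.1, -0.5, -1.3]
grip_width: 0.0529
gripper_force: 29.8
t: 15.8
tcp_pos: [0.4491, 0.2707, 0.0216]
tcp_rot: [0.461, 0.8, 0.191, -0.333]
wrist_force: [1.6, -5.7, 11.7]
grip_width: 0.0529
gripper_force: 29.9
```

```bash
python3 - <<'E'
from h import *
o=ctrl.get_obs();A=R.from_quat(o["tcp_rot"]).as_matrix();print("g",o["tcp_pos"]-A[:,2]*ctrl.pinch_z,ang(-A[:2,2]),ang(A[:2,1]))
E
python3 -m handwheel '[0,0,0,0,0,0,0,0,0,0,0,0,0,0,0,0,0,0,0,0,0,0,0,0,0,0,-0.03,0,0,0,0,0,-0.08,0,0,0,0.01,0,-0.12,0,0,0,0.03,0,-0.15,0,0,0]' 1; python3 - <<'E'
from h import *
c,K,M=cam("wrist"); save("w4",c); np.savez("w4",c=c,K=K,M=M)
lean([.455,.263,.16],120,40,-1)
E
```

```text
g [0.45576176 0.25925468 0.03482812] -59.9 30.1
t: 16.8
tcp_pos: [0.4927, 0.1955, 0.1483]
tcp_rot: [0.463, 0.8, 0.191, -0.331]
wrist_force: [-1.1, -0.5, -0.1]
grip_width: 0.0881
gripper_force: 0.0
shift [0.0412, -0.0011, 0.051] turn [0.005, -1.482, -0.001] deg 85.0 tcp [0.461  0.2526 0.1457]
```

View pics/w4.png

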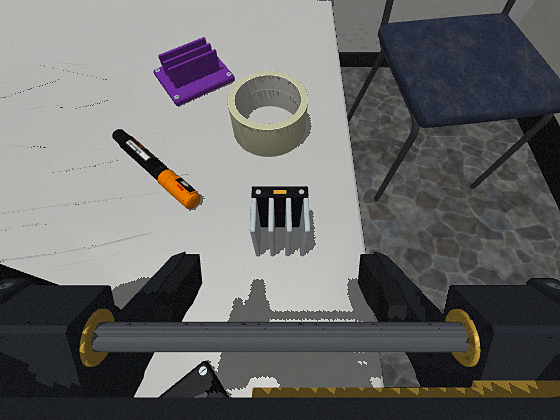

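The lamp stands upright on its end at (281,220). The lens-side top edge runs (251,186)-(308,186), with the fins toward the camera. The tape and marker are untouched.

```bash
python3 - <<'E'
from h import *
d=np.load("w4.npz");K,M=d["K"],d["M"]
a,b=[ray(K,M,p,.072) for p in[(250.5,186),(308.5,186)]]
print(a,b,np.linalg.norm(a-b),ang(b-a),"mid",(a+b)/2)
B=np.array([np.cos(np.radians(-60)),np.sin(np.radians(-60)),0]); 
print("expected lens mid",np.array([.45576,.25925,0])-B*.027)
L=(a+b)/2
print("grasp from view",L+B*.022,"from grip",np.array([.45576,.25925,0])-B*.005)
E
```

```text
[0.41952892 0.2673633  0.072     ] [0.46660137 0.29437432 0.072     ] 0.05427163958194836 29.8 mid [0.44306514 0.28086881 0.072     ]
expected lens mid [0.44226    0.28263269 0.        ]
grasp from view [0.45406514 0.26181625 0.072     ] from grip [0.45326    0.26358013 0.        ]
```

```bash
python3 -m handwheel '[0.01,0,-0.02,0,-0.16,0,0.02,0,-0.02,0,-0.32,0,0.03,0,-0.02,0,-0.48,0,0.035,0,-0.01,0,-0.65,0,0.04,0,0,0,-0.82,0,0.04,0,0.01,0,-0.99,0,0.04,0,0.025,0,-1.16,0,0.04,-0.001,0.04,0,-1.33,0]'; python3 -m handwheel '[0,0,0,0,-0.15,0,0,0,0,0,-0.15,0,0,0,0,0,-0.15,0]'; python3 - <<'E'
from h import *
print(ctrl.get_obs()["joint_positions"].round(2))
lean([.4535,.263,.11],120,40,-1);lean([.4535,.263,.044],120,40,-1)
E
```

```text
t: 17.85
tcp_pos: [0.462, 0.2473, 0.1481]
tcp_rot: [0.48, 0.835, -0.134, 0.235]
wrist_force: [-0.3, 1.3, -2.1]
grip_width: 0.088
gripper_force: 0.0
t: 18.23
tcp_pos: [0.4629, 0.244, 0.1483]
tcp_rot: [0.471, 0.814, -0.17, 0.294]
wrist_force: [1.4, -0.8, -0.6]
grip_width: 0.0882
gripper_force: 0.0
[-1.21  0.91  0.46  1.92  0.46  0.68 -0.76]
shift [0.0406, 0.0014, 0.0346] turn [-0.002, -0.005, -0.0] deg 0.0 tcp [0.4595 0.2526 0.0957]
shift [0.0828, 0.0015, 0.0854] turn [-0.002, -0.005, -0.0] deg 0.0 tcp [0.4595 0.2526 0.0297]
```

```bash
python3 -m handwheel '[0.02,0.001,0.02,0,-0.004,0,0.041,0.001,0.038,0,-0.004,0,0.06,0.001,0.06,0,-0.004,0,0.076,0.001,0.078,0,-0.004,0,0.083,0.001,0.085,0,-0.004,0,0.083,0.001,0.085,0,-0.004,0]' && python3 -m handwheel '[0,0,0,0,0,0,0,0,0,0,0,0,0,0,0,0,0,0,0,0,0,0,0,0,0,0,0,0,0,0]' 0.5 30; python3 - <<'E'
from h import *
lean([.4535,.263,.044],120,40,-1)
o=ctrl.get_obs();A=R.from_quat(o["tcp_rot"]).as_matrix();print("g",o["tcp_pos"]-A[:,2]*ctrl.pinch_z,ang(-A[:2,2]),ang(A[:2,1]),A[2,2])
E
```

```text
t: 18.98
tcp_pos: [0.4593, 0.253, 0.0299]
tcp_rot: [0.47, 0.814, -0.171, 0.296]
wrist_force: [0.3, -0.6, 0.4]
grip_width: 0.088
gripper_force: 0.0
t: 19.6
tcp_pos: [0.4585, 0.2543, 0.0295]
tcp_rot: [0.469, 0.814, -0.171, 0.296]
wrist_force: [-1.0, 0.5, 3.3]
grip_width: 0.0528
gripper_force: 30.0
shift [-0.0017, -0.0, 0.0011] turn [0.0, -0.0, 0.002] deg 0.0 tcp [0.4595 0.2526 0.0297]
g [0.45251099 0.26471292 0.04378284] 120.0 30.1 -0.7660925698321628
```

```bash
python3 -m handwheel '[-0.006,0,-0.008,0,0,0,-0.02,0,-0.024,0,0,0,-0.04,0,-0.048,0,0,0,-0.06,0,-0.072,0,0,0,-0.08,0,-0.095,0,0,0,-0.09,0,-0.107,0,0,0,-0.09,0,-0.107,0,0,0]'; python3 - <<'E'
from h import *
print(ctrl.get_obs()["joint_positions"].round(2))
lean([.47,.17,.20],4,0,1)
lean([.4755+.0078*.378,.0648+.0078*.926,.14],67.8,50,1)
E
```

```text
t: 20.48
tcp_pos: [0.4588, 0.2543, 0.1696]
tcp_rot: [0.47, 0.814, -0.17, 0.296]
wrist_force: [0.3, -0.3, -1.8]
grip_width: 0.0529
gripper_force: 30.0
[-1.23  0.88  0.46  1.9   0.46  0.74 -0.74]
shift [-0.0678, -0.0326, 0.0414] turn [-0.388, 0.622, -1.069] deg 74.0 tcp [0.47   0.17   0.1813]
shift [-0.1086, -0.0857, 0.1451] turn [0.208, 0.822, -2.36] deg 144.0 tcp [0.473  0.0588 0.128 ]
```

```bash
python3 -m handwheel '[-0.008,-0.004,0.005,-0.048,0.078,-0.134,-0.017,-0.008,0.01,-0.097,0.155,-0.267,-0.025,-0.012,0.015,-0.145,0.233,-0.4,-0.034,-0.016,0.02,-0.194,0.311,-0.534,-0.042,-0.02,0.025,-0.242,0.389,-0.668,-0.05,-0.024,0.03,-0.291,0.466,-0.8,-0.06,-0.028,0.036,-0.34,0.544,-0.935,-0.068,-0.033,0.041,-0.388,0.622,-1.069]'; python3 - <<'E'
from h import *
print(ctrl.get_obs()["joint_positions"].round(2))
lean([.4755+.0078*.378,.0648+.0078*.926,.15],67.8,50,1)
E
```

```text
t: 21.48
tcp_pos: [0.4686, 0.1684, 0.1804]
tcp_rot: [-0.037, 0.999, -0.0, -0.003]
wrist_force: [-0.5, 0.7, -3.0]
grip_width: 0.0527
gripper_force: 30.0
[-0.16  0.65 -0.45  1.99  0.47  0.61  0.73]
shift [0.0035, -0.1096, 0.0425] turn [0.485, 0.774, -1.033] deg 79.0 tcp [0.473  0.0588 0.138 ]
```

```bash
python3 -m handwheel '[0,0,0,0.06,0.097,-0.13,0,0,0,0.12,0.194,-0.258,0,0,0,0.18,0.29,-0.387,0,0,0,0.243,0.387,-0.517,0,0,0,0.303,0.484,-0.646,0,0,0,0.364,0.58,-0.775,0,0,0,0.424,0.677,-0.904,0,0,0,0.485,0.774,-1.033]';python3 -m handwheel '[0,0,0,0,0,0,0,0,0,0,0,0,0,0,0,0,0,0]'; python3 - <<'E'
from h import *
print(ctrl.get_obs()["joint_positions"].round(2))
lean([.4755+.0078*.378,.0648+.0078*.926,.15],67.8,50,1)
E
```

```text
t: 22.48
tcp_pos: [0.4694, 0.1694, 0.1796]
tcp_rot: [-0.505, 0.752, -0.237, -0.352]
wrist_force: [0.4, 0.4, -1.1]
grip_width: 0.053
gripper_force: 30.0
t: 22.85
tcp_pos: [0.47, 0.1687, 0.1818]
tcp_rot: [-0.502, 0.755, -0.237, -0.349]
wrist_force: [-0.5, 0.8, -1.5]
grip_width: 0.0525
gripper_force: 30.0
[-0.41  1.04 -0.56  1.45  0.65  1.72  1.56]
shift [0.0309, -0.0447, 0.1051] turn [0.001, 0.002, -0.01] deg 1.0 tcp [0.473  0.0588 0.138 ]
```

```bash
python3 - <<'E'
from h import *
c,K,M=cam("wrist"); save("w5",c); np.savez("w5",c=c,K=K,M=M)
C=np.array([.4755,.0648,0]);h=np.radians(67.8);X=np.array([np.cos(h),np.sin(h),0]);Y=np.array([-X[1],X[0],0])
print([proj(K,M,C+X*sx*.048+Y*sy*.04+[0,0,.01]).round(0).tolist() for sx in(1,-1) for sy in(1,-1)])
print([proj(K,M,C+X*sx*.036+Y*sy*.016+[0,0,.042]).round(0).tolist() for sx in(1,-1) for sy in(1,0,-1)])
E
```

```text
[[276.0, 283.0], [206.0, 284.0], [276.0, 211.0], [215.0, 211.0]]
[[253.0, 263.0], [238.0, 263.0], [223.0, 263.0], [256.0, 206.0], [242.0, 206.0], [229.0, 206.0]]
```

View pics/w5.png

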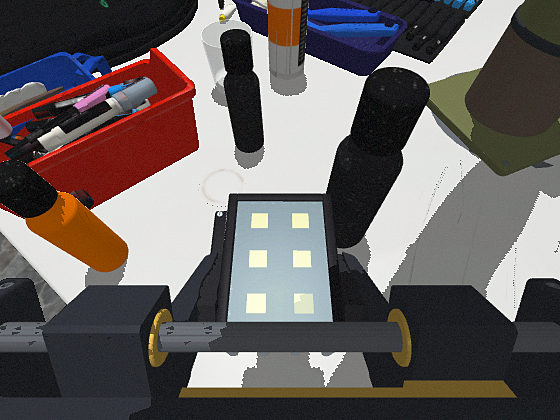

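The lens face is up, centred at (280,258), and hides the dock. The moved bottle stands at (245,95). The dock has to come from the top camera instead.

```bash
python3 - <<'E'
from h import *
c,K,M=cam("top"); np.savez("top2",c=c,K=K,M=M)
C=np.array([.4755,.0648,0]);h=np.radians(67.8);X=np.array([np.cos(h),np.sin(h),0]);Y=np.array([-X[1],X[0],0])
pr=np.array([proj(K,M,C+X*sx*.048+Y*sy*.04+[0,0,.01]) for sx,sy in((1,1),(1,-1),(-1,-1),(-1,1))]);print(pr.round(1).tolist())
g=cv2.cvtColor(c,cv2.COLOR_RGB2GRAY)
x0,y0=(pr.min(0)-25).astype(int);x1,y1=(pr.max(0)+25).astype(int)
m=np.zeros_like(g);m[y0:y1,x0:x1]=(g[y0:y1,x0:x1]<110)*255
cs,_=cv2.findContours(m,cv2.RETR_EXTERNAL,cv2.CHAIN_APPROX_NONE)
for k in cs:
    if cv2.contourArea(k)>150:
        r=cv2.minAreaRect(k);b=cv2.boxPoints(r);q=[ray(K,M,p,.01) for p in b]
        print(cv2.contourArea(k),b.round(1).tolist(),np.mean(q,0).round(4),[(np.linalg.norm(q[i]-q[i-3]).round(4),ang(q[i-3]-q[i])) for i in range(4)])
s=c[y0:y1,x0:x1]; s=cv2.resize(s,None,fx=6,fy=6,interpolation=cv2.INTER_CUBIC); print(x0,y0,s.shape); save("d1",s)
E
```

```text
[[262.0, 186.5], [271.7, 164.4], [298.9, 175.7], [289.5, 198.0]]
3782.5 [[236.0, 139.0], [300.0, 139.0], [300.0, 221.0], [236.0, 221.0]] [0.4808 0.1052 0.01  ] [(np.float64(0.2106), np.float64(-89.0)), (np.float64(0.2723), np.float64(-179.8)), (np.float64(0.2032), np.float64(90.8)), (np.float64(0.2716), np.float64(1.7))]
236 139 (498, 522, 3)
```

View pics/d1.png

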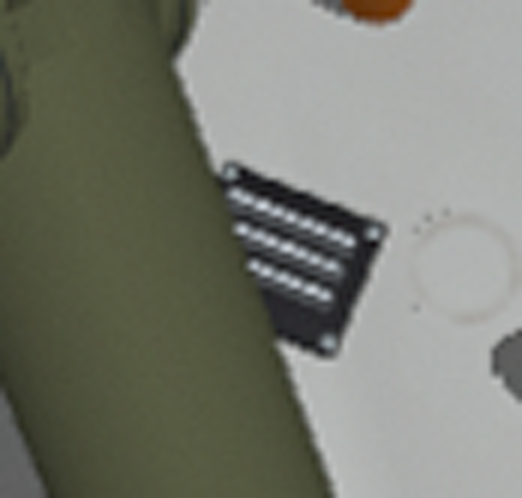

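The crop shows the dock, partly covered by the arm: right plate corner (387,228), bottom corner (335,357), top corner (228,162). The right ends of the fin tops are at (353,240), (341,268) and (330,297).

```bash
python3 - <<'E'
from h import *
d=np.load("top2.npz");K,M=d["K"],d["M"]
f=lambda x,y,z:ray(K,M,(236+(x+.5)/6-.5,139+(y+.5)/6-.5),z)
t,r,b=f(228,162,.01),f(387,228,.01),f(335,357,.01)
print("top plate: ctr",((t+b)/2).round(4),"len",np.linalg.norm(t-r).round(4),ang(t-r),np.linalg.norm(r-b).round(4),ang(b-r))
e=[f(*p,.042) for p in((353,240),(341,268),(330,297))]
X=np.array([np.cos(np.radians(68)),np.sin(np.radians(68)),0]);Y=np.array([-X[1],X[0],0])
print("fins ctr",(np.mean(e,0)+X*.036).round(4),ang(e[2]-e[0]))
l=[(228,192,353,240),(235,227,341,268),(250,265,330,297)]
print([ang(f(a,b_,.042)-f(c_,d_,.042)) for a,b_,c_,d_ in l])
d=np.load("w3.npz");c,K,M=d["c"],d["K"],d["M"]
g=cv2.cvtColor(c,cv2.COLOR_RGB2GRAY); m=np.zeros_like(g); m[135:200,205:322]=(g[135:200,205:322]<90)*255
k=max(cv2.findContours(m,0,cv2.CHAIN_APPROX_NONE)[0],key=cv2.contourArea)[:,0]
T,Rr,L=k[k[:,1].argmin()],k[k[:,0].argmax()],k[k[:,0].argmin()]; print(T,Rr,L)
q=[ray(K,M,p,.01) for p in(T,Rr,L)]
for i in(1,2): print(np.linalg.norm(q[0]-q[i]).round(4),ang(q[i]-q[0]))
print("w3 ctr",((q[1]+q[2])/2).round(4))
C=np.array([.4755,.0648,0])
E
```

```text
top plate: ctr [0.4734 0.0586 0.01  ] len 0.0934 67.7 0.0765 158.8
fins ctr [0.475 0.061 0.042] 158.9
[np.float64(69.3), np.float64(69.2), np.float64(68.6)]
[256 144] [312 175] [214 185]
0.081 -26.1
0.0953 -110.3
w3 ctr [0.474  0.0679 0.01  ]
```

```bash
python3 - <<'E'
from h import *
lean([.4775,.0698,.14],68.3,50,1)
lean([.4775,.0698,.085],68.3,50,1)
E
```

```text
shift [0.0249, -0.0448, 0.1137] turn [0.007, 0.002, -0.015] deg 1.0 tcp [0.4722 0.0565 0.128 ]
shift [-0.0172, -0.0445, 0.1491] turn [0.007, 0.002, -0.015] deg 1.0 tcp [0.4722 0.0565 0.073 ]
```

```bash
python3 -m handwheel '[0.006,-0.01,0.025,0.002,0,-0.005,0.012,-0.022,0.057,0.004,0,-0.01,0.018,-0.034,0.085,0.007,0.002,-0.015,0.025,-0.045,0.113,0.007,0.002,-0.015,0.006,-0.045,0.13,0.007,0.002,-0.015,-0.01,-0.045,0.142,0.007,0.002,-0.015,-0.017,-0.045,0.149,0.007,0.002,-0.015,-0.017,-0.045,0.149,0.007,0.002,-0.015]'; python3 - <<'E'
from h import *
print(ctrl.get_obs()["joint_positions"].round(2))
lean([.4775,.0698,.085],68.3,50,1)
c,K,M=cam("wrist"); np.savez("w6",c=c,K=K,M=M); save("w6",cv2.resize(c[170:340,190:370],None,fx=4,fy=3.5,interpolation=cv2.INTER_CUBIC))
E
```

```text
t: 23.95
tcp_pos: [0.4721, 0.0572, 0.0724]
tcp_rot: [-0.51, 0.749, -0.237, -0.351]
wrist_force: [-0.1, -0.1, -1.1]
grip_width: 0.0526
gripper_force: 30.0
[-0.28  1.15 -0.51  1.64  0.81  1.48  1.51]
shift [0.0008, -0.0004, 0.0001] turn [-0.0, -0.002, 0.004] deg 0.0 tcp [0.4722 0.0565 0.073 ]
```

View pics/w6.png

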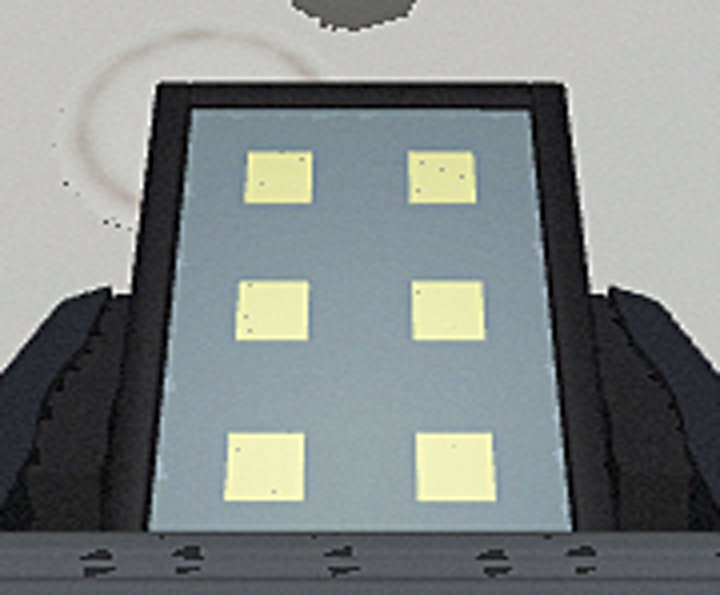

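The crop shows the lamp's lens up, far edge (157,83)-(565,83). The dock is fully hidden beneath it.

```bash
python3 - <<'E'
from h import *
d=np.load("w6.npz");K,M=d["K"],d["M"]
a,b=[ray(K,M,p,.105) for p in[(229,193.5),(331,193.5)]]
X=np.array([np.cos(np.radians(68.3)),np.sin(np.radians(68.3)),0])
m=(a+b)/2;print(np.linalg.norm(a-b),ang(a-b),m,"lamp ctr",m+X*.036)
d=np.load("w1.npz");c,K,M=d["c"],d["K"],d["M"]
# dock fins in w1: subpixel corner check of plate
q=np.array([[[254,136]],[[320,147]],[[248,189]]],np.float32)
g=cv2.cvtColor(c,cv2.COLOR_RGB2GRAY);q=cv2.cornerSubPix(g,q,(4,4),(-1,-1),(3,40,.01))[:,0];print(q)
w=[ray(K,M,p+.0,.01) for p in q];print((w[1]+w[2])/2,ang(w[0]-w[1]),ang(w[0]-w[2]),np.linalg.norm(w[0]-w[1]),np.linalg.norm(w[0]-w[2]))
d=np.load("w4.npz");c,K,M=d["c"],d["K"],d["M"];print("w4 plate proj",proj(K,M,[.4746,.0626,.01]))
E
```

```text
0.05210153904248149 -21.4 [0.46161913 0.03083377 0.105     ] lamp ctr [0.47493001 0.06428255 0.105     ]
[[253.00905 137.52931]
 [317.21335 147.5264 ]
 [250.75021 189.76358]]
[0.47642241 0.06466009 0.01      ] -111.9 162.6 0.09340271841231161 0.07711401273382862
w4 plate proj [179.74787886 441.20935315]
```

```bash
python3 -m handwheel '[-0.006,0,0.005,0,0,0,-0.01,0,0.0084,0,0,0,-0.013,0,0.011,0,0,0,-0.0153,0,0.0128,0,0,0,-0.0168,0,0.0141,0,0,0,-0.0168,0,0.0141,0,0,0]' && python3 -m handwheel '[-0.0008,0,0.0006,0,0,0,-0.0015,0,0.0013,0,0,0,-0.0023,0,0.0019,0,0,0,-0.0023,0,0.0019,0,0,0]'
```

```text
t: 24.75
tcp_pos: [0.4721, 0.0569, 0.0507]
tcp_rot: [-0.51, 0.749, -0.237, -0.35]
wrist_force: [-0.6, 0.6, -2.0]
grip_width: 0.0528
gripper_force: 30.0
t: 25.25
tcp_pos: [0.4721, 0.0569, 0.0477]
tcp_rot: [-0.51, 0.749, -0.237, -0.35]
wrist_force: [0.1, -0.2, -2.2]
grip_width: 0.0526
gripper_force: 30.0
```

```bash
python3 -m handwheel '[-0.002,0,0.0017,0,0,0,-0.004,0,0.0034,0,0,0,-0.006,0,0.005,0,0,0,-0.0077,0,0.0064,0,0,0,-0.0077,0,0.0064,0,0,0]' && python3 -m handwheel '[-0.002,0,0.0017,0,0,0,-0.004,0,0.0034,0,0,0,-0.006,0,0.005,0,0,0,-0.0077,0,0.0064,0,0,0,-0.0077,0,0.0064,0,0,0]'
```

```text
t: 25.88
tcp_pos: [0.4721, 0.057, 0.0376]
tcp_rot: [-0.51, 0.749, -0.237, -0.351]
wrist_force: [0.4, 0.6, -1.7]
grip_width: 0.0525
gripper_force: 30.0
t: 26.5
tcp_pos: [0.472, 0.057, 0.0276]
tcp_rot: [-0.51, 0.749, -0.237, -0.351]
wrist_force: [-0.4, 1.0, -1.3]
grip_width: 0.0527
gripper_force: 30.0
```

```bash
python3 -m handwheel '[-0.0008,0,0.0006,0,0,0,-0.0015,0,0.0013,0,0,0,-0.0015,0,0.0013,0,0,0]' && python3 -m handwheel '[-0.0008,0,0.0006,0,0,0,-0.0008,0,0.0006,0,0,0]' && python3 -m handwheel '[-0.0006,0,0.0005,0,0,0,-0.0006,0,0.0005,0,0,0]'
```

```text
t: 26.88
tcp_pos: [0.4721, 0.057, 0.0257]
tcp_rot: [-0.51, 0.749, -0.237, -0.35]
wrist_force: [-0.0, 0.4, -1.6]
grip_width: 0.0525
gripper_force: 30.0
t: 27.12
tcp_pos: [0.4721, 0.057, 0.0247]
tcp_rot: [-0.51, 0.749, -0.237, -0.35]
wrist_force: [0.4, -0.1, -1.9]
grip_width: 0.0527
gripper_force: 30.0
t: 27.38
tcp_pos: [0.4722, 0.057, 0.0241]
tcp_rot: [-0.51, 0.749, -0.237, -0.35]
wrist_force: [-1.1, -0.1, -0.1]
grip_width: 0.0529
gripper_force: 30.0
```

```bash
python3 -m handwheel '[-0.0006,0,0.0005,0,0,0,-0.0006,0,0.0005,0,0,0]'; python3 - <<'E'
from h import *
# lateral/flush check before release: lens ends in scene/top are numerical only
c,K,M=cam("wrist"); np.savez("w7",c=c,K=K,M=M)
C=np.array([.4749,.0640,0]);X=np.array([np.cos(np.radians(68.3)),np.sin(np.radians(68.3)),0]);Y=np.array([-X[1],X[0],0])
pr=[proj(K,M,C-X*.048+Y*s*.04+[0,0,.01]).round(1).tolist() for s in(1,-1)];print("plate far corners",pr)
l=[proj(K,M,C-X*.036+Y*s*.0265+[0,0,.056]).round(1).tolist() for s in(1,-1)];print("lens far corners",l)
g=cv2.cvtColor(c,cv2.COLOR_RGB2GRAY)
for col in(250,265,280,295,310): print(col,g[175:225,col].tolist())
for row in(195,200): print(row,g[row,190:370:2].tolist())
E
```

```text
t: 27.62
tcp_pos: [0.4722, 0.057, 0.0241]
tcp_rot: [-0.51, 0.749, -0.238, -0.351]
wrist_force: [-0.2, 1.8, 6.0]
grip_width: 0.0524
gripper_force: 30.0
plate far corners [[339.8, 218.7], [219.9, 218.4]]
lens far corners [[331.7, 194.1], [228.5, 193.8]]
250 [177, 173, 178, 177, 176, 176, 180, 178, 179, 180, 177, 179, 179, 179, 181, 182, 183, 198, 99, 17, 30, 31, 36, 39, 25, 6, 103, 128, 124, 120, 117, 118, 121, 120, 121, 122, 126, 119, 116, 118, 118, 118, 122, 120, 115, 117, 117, 116, 120, 118]
265 [174, 173, 178, 177, 175, 172, 173, 167, 177, 169, 174, 170, 170, 175, 173, 177, 180, 196, 102, 7, 26, 29, 41, 47, 32, 1, 101, 134, 119, 124, 119, 122, 120, 122, 121, 126, 121, 116, 162, 205, 204, 204, 201, 205, 203, 201, 202, 206, 206, 204]
280 [175, 174, 174, 176, 176, 173, 173, 177, 174, 173, 175, 174, 177, 178, 176, 175, 179, 192, 98, 4, 30, 28, 33, 38, 28, 15, 103, 126, 123, 123, 123, 120, 119, 125, 122, 120, 124, 123, 121, 124, 123, 121, 129, 123, 127, 126, 125, 124, 125, 128]
295 [175, 178, 175, 174, 174, 178, 178, 178, 175, 177, 172, 177, 177, 173, 172, 175, 174, 189, 94, 7, 27, 32, 
[... 445 characters left out ...]
163, 171, 173, 174, 175, 181, 179, 202, 19, 27, 24, 26, 28, 25, 25, 26, 18, 22, 30, 31, 28, 30, 30, 28, 24, 31, 32, 28, 28, 24, 25, 26, 25, 30, 24, 15, 23, 22, 28, 23, 22, 26, 23, 30, 20, 25, 23, 28, 20, 23, 18, 32, 17, 16, 14, 27, 27, 21, 1, 189, 178, 175, 172, 177, 173, 174, 175, 175, 174, 176, 176, 176, 172, 176, 177, 177, 173, 175]
200 [174, 174, 174, 176, 173, 177, 188, 181, 179, 175, 174, 171, 169, 167, 164, 164, 167, 160, 171, 93, 26, 26, 26, 24, 8, 2, 6, 7, 3, 3, 6, 5, 2, 2, 0, 1, 5, 3, 0, 2, 4, 3, 5, 0, 3, 15, 8, 9, 10, 9, 2, 3, 2, 8, 1, 2, 9, 2, 1, 12, 4, 4, 0, 2, 3, 1, 8, 33, 31, 23, 12, 198, 172, 177, 173, 177, 173, 173, 173, 176, 178, 173, 176, 174, 174, 173, 177, 174, 176, 173]
```

```bash
python3 - <<'E'
from h import *
d=np.load("w7.npz");c=d["c"];g=cv2.cvtColor(c,cv2.COLOR_RGB2GRAY)
for r in range(206,236,2): print(r,g[r,208:232].tolist(),"|",g[r,330:352].tolist())
E
```

```text
206 [177, 176, 179, 179, 179, 177, 176, 181, 181, 182, 184, 186, 185, 189, 187, 181, 179, 184, 188, 148, 0, 22, 26, 28] | [21, 16, 100, 193, 178, 172, 173, 174, 175, 175, 172, 172, 175, 173, 174, 173, 174, 176, 173, 175, 174, 179]
208 [170, 175, 176, 178, 171, 176, 173, 174, 175, 180, 48, 183, 180, 181, 177, 177, 174, 177, 164, 149, 0, 18, 35, 23] | [23, 10, 54, 195, 179, 174, 172, 175, 175, 175, 171, 174, 176, 175, 175, 173, 174, 176, 180, 174, 174, 175]
210 [174, 176, 176, 174, 178, 176, 176, 175, 175, 175, 179, 176, 173, 174, 175, 173, 176, 179, 189, 38, 6, 30, 31, 32] | [30, 18, 17, 200, 179, 172, 175, 175, 172, 173, 173, 172, 174, 174, 172, 175, 173, 172, 176, 173, 173, 174]
212 [173, 179, 172, 176, 173, 177, 172, 176, 174, 174, 176, 174, 174, 176, 172, 175, 180, 178, 198, 47, 11, 30, 30, 34] | [30, 21, 3, 147, 184, 176, 176, 173, 174, 175, 176, 175, 174, 176, 175, 173, 176, 175, 175, 175, 176, 176]
214 [177, 174, 179, 175, 176, 176, 175, 175, 173, 172, 176, 174, 177, 175, 176, 175, 174, 181, 201, 0, 14, 25, 35, 33] | [23, 22, 11, 95, 192, 179, 173, 174, 176, 176, 174, 175, 174,
[... 1517 characters left out ...]
, 178, 176, 173, 177, 173, 173, 173, 172, 175, 176, 175, 174]
230 [174, 176, 175, 173, 174, 177, 174, 175, 173, 186, 145, 0, 10, 32, 33, 31, 32, 28, 23, 28, 29, 36, 31, 32] | [30, 27, 15, 21, 22, 33, 20, 16, 6, 145, 181, 175, 174, 175, 176, 175, 171, 178, 176, 177, 173, 174]
232 [175, 171, 177, 174, 173, 175, 175, 176, 177, 188, 150, 0, 8, 34, 29, 29, 28, 18, 24, 29, 38, 33, 29, 30] | [26, 34, 20, 31, 17, 12, 35, 21, 0, 92, 191, 176, 174, 178, 179, 173, 174, 172, 178, 171, 173, 177]
234 [175, 175, 178, 174, 175, 176, 175, 176, 181, 193, 39, 17, 21, 23, 34, 26, 20, 29, 20, 37, 33, 28, 34, 32] | [33, 29, 34, 21, 14, 23, 33, 21, 7, 98, 193, 180, 173, 174, 177, 172, 177, 172, 173, 177, 176, 173]
```

Seated on the floor plate; the plate's far edge matches the prediction, so the fin ends are within about 1 mm of flush. Release and retreat.

```bash
python3 -m handwheel '[0,0,0,0,0,0,0,0,0,0,0,0,0,0,0,0,0,0,0,0,0,0,0,0,0,0,-0.02,0,0,0,0,0,-0.06,0,0,0,0,0,-0.11,0,0,0,0,0,-0.15,0,0,0]' 0.8 && python3 -m handwheel '[0,0,-0.03,0,0,0,0,0,-0.06,0,0,0,0,0,-0.06,0,0,0,0,0,-0.06,0,0,0]'; python3 - <<'E'
from h import *
c,K,M=cam("wrist"); np.savez("w8",c=c,K=K,M=M)
C=np.array([.4749,.0640,0]);X=np.array([np.cos(np.radians(68.3)),np.sin(np.radians(68.3)),0]);Y=np.array([-X[1],X[0],0])
print("lens pred",[proj(K,M,C+X*.036*a+Y*b*.0265+[0,0,.056]).round(1).tolist() for a,b in((-1,1),(-1,-1),(1,-1),(1,1))])
print("plate pred",[proj(K,M,C+X*.048*a+Y*b*.04+[0,0,.01]).round(1).tolist() for a,b in((-1,1),(-1,-1),(1,-1),(1,1))])
m=((c.max(2).astype(int)<75)*255).astype(np.uint8)
hs=cv2.inRange(c,(95,110,115),(150,165,170)); k,l,s,t=cv2.connectedComponentsWithStats(hs)
i=[j for j in range(1,k) if s[j,4]>200];print([(s[j].tolist(),t[j].round(1).tolist()) for j in i])
q=proj(K,M,C+[0,0,.056]);n,l,s,t=cv2.connectedComponentsWithStats(m);print("ctr",q)
print([s[j].tolist() for j in range(1,n) if s[j,4]>200])
E
```

```text
t: 28.68
tcp_pos: [0.5151, 0.1669, 0.1216]
tcp_rot: [-0.511, 0.749, -0.236, -0.349]
wrist_force: [0.3, -0.3, 0.1]
grip_width: 0.0704
gripper_force: 0.0
t: 29.18
tcp_pos: [0.5313, 0.2062, 0.1578]
tcp_rot: [-0.51, 0.749, -0.237, -0.351]
wrist_force: [-0.2, -1.4, -0.7]
grip_width: 0.0706
gripper_force: 0.0
lens pred [[302.0, 147.0], [257.1, 146.8], [254.3, 197.3], [304.5, 197.5]]
plate pred [[309.4, 164.7], [249.5, 164.5], [245.0, 227.9], [313.6, 228.2]]
[([5, 34, 29, 18, 218], [16.7, 41.3]), ([154, 34, 37, 19, 255], [173.8, 43.0]), ([260, 150, 40, 43, 1329], [279.6, 170.9])]
ctr [279.49095187 170.69170915]
[[0, 0, 213, 49, 5300], [262, 0, 36, 115, 3452], [325, 0, 235, 201, 22418], [36, 46, 118, 97, 4026], [245, 147, 68, 84, 2680], [0, 155, 76, 61, 1607], [0, 252, 560, 168, 54609]]
```

The lens centre is at (279.6,170.9), predicted (279.5,170.7), and the plate spans columns 245–313 as predicted. The lamp is home, level and centred, and the gripper is clear.

```bash
python3 -c "
from station import ctrl; print(ctrl.sign_off())"
```

```text
the job is handed in; nothing more can be done
None
```

The bottle stands upright on the table clear of the dock, the lamp head sits fins down and centred on the dock with its fin ends within about 1 mm of flush, and the job was handed in at about 29 s of the 70 s allowed.

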